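# Lay the box-section bar home in the drilling fixture

## Task

Get the steel bar ready for drilling: slide it on the blue fixture plate, without lifting it off the plate, until its long side lies flush along the whole dark steel rail and its end is up against the yellow stop. Then swing the red keeper arm fully across over the bar and let go, leaving the bar home against both. Leave the socket standing on the plate, and the wrench and the hammer on the bench, where they are.

Things in the scene. Friction and masses are not known exactly. Their poses are not given: they have to be found in the camera images.
- fixture: Blue fixture plate, fixed to the bench, 200 (x) x 340 (y) x 12 mm thick, top at z 12. Origin: centre of its underside, on the bench; x points away from the robot across the plate, y along the rail, z up. The bar starts on the plate, on the robot's side of the rail and short of the stop.
- rail_face (a point): Middle of the dark steel rail's face that the bar belongs against (facing the fixture's -x), at x 35, y 0, z 21 mm in the fixture's frame. Rail: x 35 to 55, y -150 to 150, z 12 to 30.
- stop_face (a point): Middle of the yellow end stop's face that the bar's +y end belongs against (facing the fixture's -y), at x 16, y 110, z 21 mm in the fixture's frame. Stop: x -3 to 35, y 110 to 130, z 12 to 30.
- bar_center (a point): Centre (half-way up) of the loose bar: straight bright steel box section, 30 (x) x 180 (y, its length) x 20 mm high, about 0.27 kg, dark ends, lying flat and askew on the plate. Home, it lies at x 20, y 20, z 22 mm in the fixture's frame, parallel to its y.
- bar_left (a point): Centre of the bar's +y end face, 90 mm from its centre, 10 mm above its underside.
- bar_right (a point): Centre of the bar's -y end face, 90 mm from its centre, 10 mm above its underside.
- bar: The same bar; origin at the centre of its underside, y along its length, z up.
- keeper (a joint): Angle (rad) of the red keeper arm about its upright pivot. At 0 it points along the fixture's -y, turned 0.2 rad towards +x; growing values swing it (clockwise from above) over the rail to its limit at 1.77, where it points along -x, square across the bar's home place. It starts open, at 0 to 0.4, turns with light friction (0.12 N m) and stays where it is left.
- keeper_pivot (a point): On the keeper's pivot axis, behind the rail, at x 70, y 0, z 42 mm in the fixture's frame, half-way up the arm. The arm is level, 20 mm wide, z 35 to 49 mm above the bench (3 mm or more clear of rail and bar), and reaches from 13 mm behind the pivot to 87 mm past it.
- keeper_grip (a point): Middle of the black upright grip pin on the keeper arm: diameter 20 mm, z 49 to 79 mm above the bench, this point half-way up it (z 64), 75 mm from the pivot. The arm or the pin may be pushed or pinched.
- deep_socket_center (a point): Centre of a loose steel socket standing on the plate, diameter 28 mm, 45 mm high. Leave it where it is.
- wrench: Loose wrench, about 180 mm long, origin near its middle, lying on the bench left of the fixture. Leave alone.
- hammer: Loose hammer, about 260 mm long, origin near its middle, on the bench right of the fixture. Leave alone.
Not all that is in view belongs to the job. Of the things that look like the bar, the smaller one is meant.

How it is judged:
On the way:
1. the bar lies home against rail and stop while the keeper is still open (under 0.9 rad) (x of bar_left in the frame of fixture between 0.017 and 0.024 m and x of bar_right in the frame of fixture between 0.017 and 0.024 m and y of bar_center in the frame of fixture between 0.017 and 0.024 m and z of bar_center in the frame of fixture below 0.025 m and linear speed of bar below 0.01 m/s and value of joint keeper below 0.9 rad), for 0.2 s.
At the end, for the whole second after the job is handed in: The bar lies flat on the plate at rest, both its ends within 3 mm of flush with the rail and its end within 3 mm of the stop; the keeper is across the bar (over 1.62 rad of 1.77) and still; nothing is held (x of bar_left in the frame of fixture between 0.017 and 0.024 m and x of bar_right in the frame of fixture between 0.017 and 0.024 m and y of bar_center in the frame of fixture between 0.017 and 0.024 m and z of bar_center in the frame of fixture below 0.025 m and linear speed of bar below 0.01 m/s and value of joint keeper above 1.62 rad and velocity of joint keeper between -0.05 and 0.05 rad/s); the robot touches nothing.
It fails at once if the bar is lifted more than 12 mm off the plate (z of bar_center in the frame of fixture above 0.034 m).
It fails at once if the socket standing on the plate, the wrench or the hammer is moved more than 25 mm (distance of any of deep_socket_center, wrench, hammer from where it was at the start of the episode above 0.025 m).
It also fails if it takes over 54 s, if anything falls off the work surface, if the arm or the gripper's body presses on something with over 40 N, if the wrist force passes 120 N, or if a joint passes its speed limit or range.

## Robot

A 7-joint arm with a two-finger parallel gripper is mounted at the origin on the work surface. World frame = base frame: x ahead of the robot, y to its left, z up, the work surface at z = 0. Lengths are in m, angles in rad, forces in N, time in s.
With the tool pointing down it reaches from about 0.4 to 0.85 m from the base axis. Payload 4.5 kg.
Tool frame: the origin (TCP) lies at the centre of the arm's flange, where the gripper is bolted on; the fingertips stand nose_length ahead of it and the grasp point (between the pads) lies 147 mm ahead of it (nose_length is the distance from the TCP to the fingertips, in m); z points along the fingers, y is the line along which they close (so a half turn about z gives the same grasp; the last joint's range is limited). The gripper opens to 88 mm and grips with 3 to 60 N. Pads are 18 mm wide; open, the fingers measure 123 mm over their backs; the gripper's body (75 mm by 187 mm) begins 45 mm behind the grasp point.
Start: joints at [1.146, 0.689, -0.195, 1.565, 0.157, 0.902, -0.215], TCP at [0.277, -0.56, 0.405] pointing down, gripper open.
Joint ranges: [-3.01, 3.01], [-0.46, 2.08], [-1.47, 1.51], [0.13, 2.56], [-1, 4.14], [0.04, 2.09], [-2.66, 2.66]. Speed limits (rad/s): [2.57, 2.57, 3.14, 3.14, 3.14, 3.14, 3.14].

## Interface

Orientations are given as a unit quaternion [x, y, z, w].
In Python, from plant import * gives the robot as it stands.
- The arm moves only by the tool play_rows, never from a script. Its argument "rows" is a list that holds one entry, the list of rows, each a list of 6 numbers: the shift along the tool's x, y, z normalised to -1 to 1, where 1 is 0.5 m, then the turn, a rotation vector about the tool's x, y, z normalised to -1 to 1, where 1 is 0.5 rad. A call has 1 to 20 rows; each row is the pose to reach, as a shift and turn from the pose commanded when the call began, along the tool's axes at that moment; what a row does not reach only later rows make up. A row lasts 1/12 s, in which the tool goes at most 41.7 mm and 7.16 degrees, less where a joint would pass 70% of its speed; a pose out of reach is approached as far as the arm can. A call with a number of a shift or a turn outside -1 to 1 is refused whole. A call with a gripper value outside its range is refused whole. "claw" is the closure, from 0 (fully open) to 1 (shut), set as the call begins (left out, the last holds). The fingers move at their own pace and stop on an object; "squeeze" is the grip in N (left out, the last holds). Time passes only in rows, so rows that repeat a pose let the fingers close. It gives the time, the measured TCP pose, the force, the opening and the grip force at its end, in the units of the state.
- get_state(): the state, without advancing time (a new reading comes with each control period).
- snapshot(name): name is "scene" or "top"; returns a dict with "pixels" (384x512x3 uint8, blue, green, red), "camera_matrix" (3x3 intrinsics, pixels), "world_to_cam" (4x4, takes a point from world to camera coordinates). Camera axes: x right, y down, z forward; pixel columns grow to the right and rows downward; lengths in m; the calibration is good to about 2 mm. A picture is of the moment at which its call begins. There is no depth.
- finish_job(): hands the job in; it is judged then, once.
The state is a dict: "clock": time; "q": joint angles; "qd": joint speeds; "joint_torque": joint torques, N m; "tool_pos": TCP position; "eef_rot": TCP orientation; "contact_force": force on the tool from outside, world axes, zero at the start; "moment": the same for the moment, N m; "opening": opening from 0.0 (shut) to 1.0 (fully open); "finger_force": force on a finger pad.
Only numpy, scipy, OpenCV 4.12 (cv2) and the standard library are available. Lean on these libraries where they do the work, as an engineer would, in place of code of your own. Each camera call takes 0.05 s, during which the arm holds its last target. There are 200 camera calls.

## Working session

There is one attempt and no reset: what is moved stays moved. The work goes in short steps, Python scripts to look and compute and a tool call to move; the robot and the scene stay as the last step left them, time stands still between calls to the robot, and variables do not carry over. Pictures are saved under pics/ and viewed, at most 10 in all, crops included, and the job is handed in when it is done.

Besides the shell and the picture viewer there is one more tool, called after "Emit:" as name([rows], argument=value, ...), one row to a line, values as JSON. play_rows: Moves the arm, as the interface text tells. Its arguments: {"type":"object","properties":{"rows":{"type":"array"},"claw":{"type":"number"},"squeeze":{"type":"number"}},"required":["rows"]}

```bash
mkdir -p pics; ls
python3 - <<'E'
from plant import *
import cv2
for n in("scene","top"):
    s=snapshot(n); cv2.imwrite(f"pics/{n}0.png",s["pixels"]); print(s["camera_matrix"],s["world_to_cam"])
s=get_state(); print(s)
try: print(nose_length)
except Exception as e: print(e)
E
```

```text
pics
[[426.99877712   0.         255.49144933]
 [  0.         426.99877712 195.94574133]
 [  0.           0.           1.        ]] [[-0.6384764   0.76962421  0.00514358  0.34766297]
 [ 0.66445198  0.55457401 -0.50095033 -0.25702523]
 [-0.388396   -0.3164273  -0.86546075  1.45476314]
 [ 0.          0.          0.          1.        ]]
[[438.34849324   0.         252.22040606]
 [  0.         438.34849324 191.32909042]
 [  0.           0.           1.        ]] [[-0.01073821 -0.99993349  0.00420722 -0.04981889]
 [-0.99183865  0.01011652 -0.12709739  0.49192199]
 [ 0.12704637 -0.00553768 -0.99188132  1.55962794]
 [ 0.          0.          0.          1.        ]]
{'clock': 0.1, 'q': array([ 1.14583715,  0.68991365, -0.19450368,  1.56624515,  0.15729693,
        0.90251484, -0.21513277]), 'qd': array([ 0.00024763, -0.0024491 , -0.00173321, -0.00254801, -0.0014659 ,
       -0.00089329, -0.00163723]), 'joint_torque': array([-4.08548454e-03, -5.28505218e+01, -1.27177019e+00, -1.53837669e+01,
       -5.25458856e-02,  1.95720015e-03,  8.42053714e-05]), 'tool_pos': array([ 0.27661199, -0.56012251,  0.40397978]), 'eef_rot': array([ 9.73803933e-01,  2.27387742e-01, -2.56227285e-04, -8.05938510e-04]), 'contact_force': array([ 0.78610023,  0.41389001, -0.39534828]), 'moment': array([ 0.01234131,  0.04587514, -0.00180519]), 'finger_force': 0.0, 'opening': 0.9986956217678985}
0.166
```

View pics/top0.png

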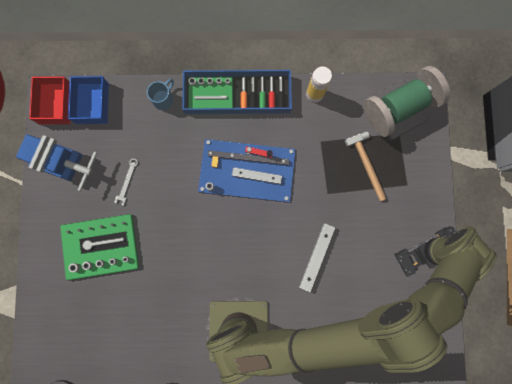

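View pics/scene0.png

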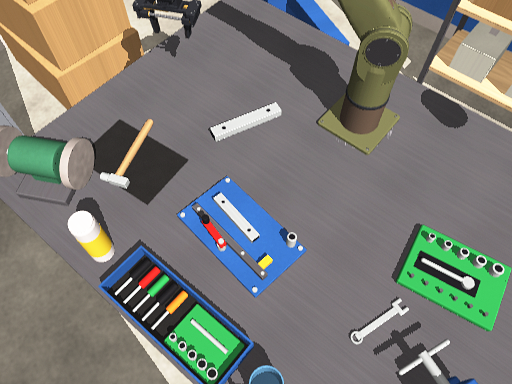

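Candidates for the bar: the box on the plate at top(257,176) and scene(236,217), and a longer one on the bench at top(317,258) and scene(246,121). I choose the smaller one, on the plate, and check it in a close crop.

Run:
```python
import cv2,numpy as np
t=cv2.imread("pics/top0.png")[130:210,190:305]; t=cv2.resize(t,None,fx=6.9,fy=6.9,interpolation=cv2.INTER_CUBIC)[:, :800]
for i in range(0,115,10): cv2.putText(t,str(190+i),(int(i*6.9),8),0,.35,(255,255,255),1); cv2.line(t,(int(i*6.9),10),(int(i*6.9),18),(255,255,255),1)
for i in range(0,80,10): cv2.putText(t,str(130+i),(0,int(i*6.9)+4),0,.35,(255,255,255),1)
cv2.imwrite("pics/topc.png",t)
t=cv2.imread("pics/scene0.png")[170:300,170:315]; t=cv2.resize(t,None,fx=4.5,fy=4.5,interpolation=cv2.INTER_CUBIC)
for i in range(0,145,10): cv2.putText(t,str(170+i),(int(i*4.5),8),0,.35,(255,255,255),1)
for i in range(0,130,10): cv2.putText(t,str(170+i),(0,int(i*4.5)+4),0,.35,(255,255,255),1)
cv2.imwrite("pics/scenec.png",t)
```

```text
(no output)
```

View pics/topc.png

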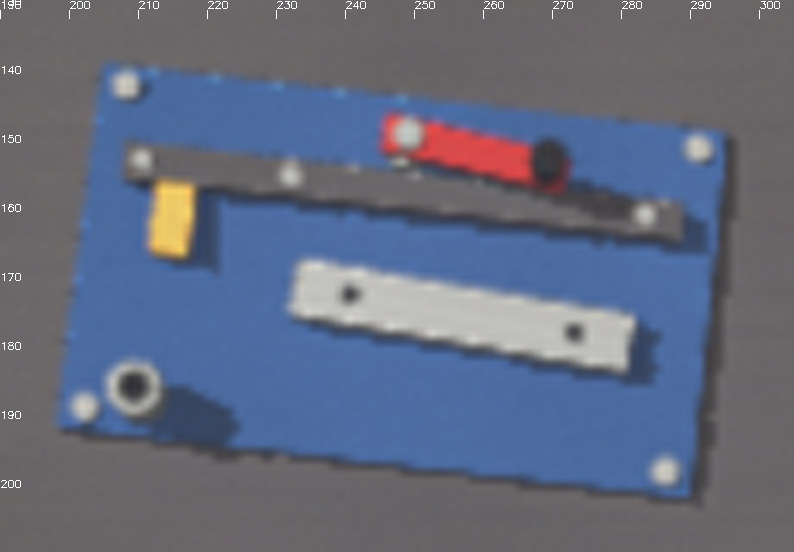

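View pics/scenec.png

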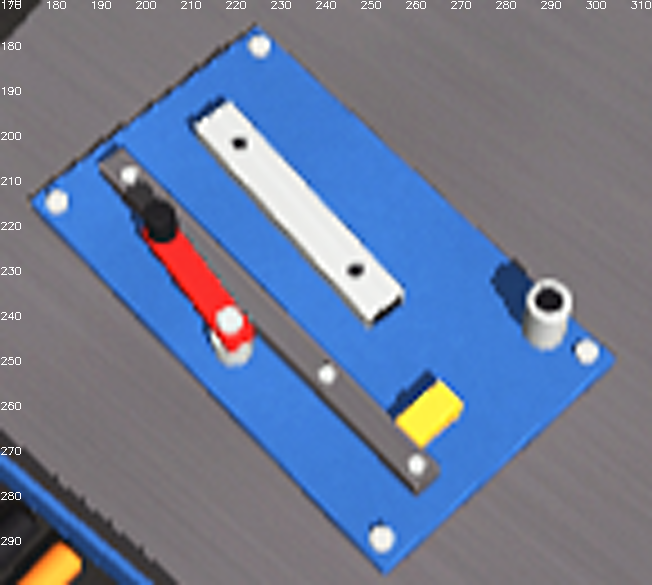

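The crops confirm the small bar (two holes, dark ends) between the rail and the robot, with the stop at the left. The socket is at top(209,186), and the keeper lies open along the rail with its pin at top(269.6,153).

```bash
cat > h.py <<'E'
import numpy as np, cv2
from scipy.optimize import least_squares
from plant import *
CAM={}
def cam(n):
    if n not in CAM:
        CAM[n]=snapshot(n)
    return CAM[n]
def proj(n,P):
    s=cam(n); P=np.atleast_2d(P); c=P@s["world_to_cam"][:3,:3].T+s["world_to_cam"][:3,3]; c=c@s["camera_matrix"].T
    return c[:,:2]/c[:,2:]
def unproj(n,uv,z):
    s=cam(n); R=s["world_to_cam"][:3,:3]; t=s["world_to_cam"][:3,3]; o=-R.T@t
    d=R.T@np.linalg.inv(s["camera_matrix"])@np.array([uv[0],uv[1],1]); return o+d*(z-o[2])/d[2]
def place(p,L):
    c,s=np.cos(p[2]),np.sin(p[2]); L=np.asarray(L,float); return np.c_[p[0]+c*L[:,0]-s*L[:,1],p[1]+s*L[:,0]+c*L[:,1],L[:,2]]
def local(p,w): 
    c,s=np.cos(p[2]),np.sin(p[2]); d=np.asarray(w)[:2]-p[:2]; return np.array([c*d[0]+s*d[1],-s*d[0]+c*d[1]])
def box(hx,hy,z): return [[hx,hy,z],[hx,-hy,z],[-hx,-hy,z],[-hx,hy,z]]
def fit(obs,p0): # obs {cam:(locals,pixels)}
    f=lambda p:np.concatenate([(proj(n,place(p,L))-px).ravel() for n,(L,px) in obs.items()])
    r=least_squares(f,p0); return r.x,r.fun.reshape(-1,2)
E
python3 - <<'E'
from h import *
T=lambda a:np.array(a)/6.9+[190,130]-.43
S=lambda a:np.array(a)/4.5+170-.39
pl=box(.1,.17,.012); bl=box(.015,.09,.032)
pt=T([[104,63],[729,133],[690,497],[60,427]]); ps=S([[385,572],[30,200],[258,25],[614,360]])
bt=T([[300,262],[635,318],[627,371],[290,314]]); bs=S([[368,323],[193,123],[229,101],[403,291]])
np.set_printoptions(precision=4,suppress=True)
for o in ({"top":(pl,pt)},{"scene":(pl,ps)},{"top":(pl,pt),"scene":(pl,ps)}):
    F,r=fit(o,[.55,-.05,0]); print("F",F,abs(r).max())
for o in ({"top":(bl,bt)},{"scene":(bl,bs)},{"top":(bl,bt),"scene":(bl,bs)}):
    B,r=fit(o,[.55,-.05,0]); print("B",B,abs(r).max(),local(F,B),B[2]-F[2])
for n,uv,z in(("top",T([133,387]),.057),("scene",S([549,298]),.057)): w=unproj(n,uv,z);print("sock",w,local(F,w))
for n,uv,z in(("top",T([549,160]),.079),("scene",S([160,214]),.079)): w=unproj(n,uv,z);print("pin",w,local(F,w))
s=get_state(); from scipy.spatial.transform import Rotation as R
print(R.from_quat(s["eef_rot"]).as_matrix(),s["tool_pos"])
E
```

```text
F [ 0.5738 -0.0363 -0.1223] 0.43270677334962215
F [ 0.5762 -0.0324 -0.1249] 0.5698292310455031
F [ 0.5752 -0.034  -0.1241] 1.0973694140285204
B [ 0.5497 -0.0717 -0.1788] 0.22745064998983366 [-0.0206 -0.0406] -0.05473270068090744
B [ 0.5534 -0.0684 -0.1894] 0.6809507527416656 [-0.0174 -0.0369] -0.06532502067268328
B [ 0.5518 -0.0699 -0.1859] 1.4430539834818887 [-0.0188 -0.0385] -0.06178384090088593
sock [0.5101 0.1    0.057 ] [-0.0811  0.1249]
sock [0.5108 0.1008 0.057 ] [-0.0805  0.1258]
pin [ 0.6232 -0.1164  0.079 ] [ 0.0578 -0.0759]
pin [ 0.6278 -0.1118  0.079 ] [ 0.0618 -0.0708]
[[ 0.8966  0.4429 -0.0005]
 [ 0.4429 -0.8966  0.0009]
 [-0.0001 -0.001  -1.    ]] [ 0.2767 -0.5602  0.4042]
```

```bash
cat >> h.py <<'E'
from scipy.spatial.transform import Rotation as Rot
F=np.array([.5752,-.0340,-.1241])
def plan(lx,ly,z):
    """row to bring TCP to fixture-local lx,ly at height z, pointing down, tool x = fixture x"""
    s=get_state(); R=Rot.from_quat(s["eef_rot"]); c,n=np.cos(F[2]),np.sin(F[2])
    G=Rot.from_matrix(np.array([[c,n,0],[n,-c,0],[0,0,-1.]]))
    w=place(F,[[lx,ly,z]])[0]
    print("now",local(F,s["tool_pos"]).round(4),s["tool_pos"][2].round(4),"t",s["clock"],"f",s["contact_force"].round(1))
    print("row",(R.inv().apply(w-s["tool_pos"])/.5).round(4),((R.inv()*G).as_rotvec()/.5).round(4))
E
python3 -c "
from h import *
plan(-.065,-.0385,.25)"
```

```text
now [-0.2311 -0.5591] 0.4042 t 0.2 f [ 0.1 -0.6 -0. ]
row [ 0.8505 -0.6861  0.3091] [-1.9000e-03  7.0000e-04  1.1659e+00]
```

Emit:
play_rows([
  [[0.85,-0.686,0.2,0,0,1.0],[0.85,-0.686,0.2,0,0,1.0],[0.85,-0.686,0.2,0,0,1.0],[0.85,-0.686,0.2,0,0,1.0],[0.85,-0.686,0.2,0,0,1.0],[0.85,-0.686,0.2,0,0,1.0],[0.85,-0.686,0.2,0,0,1.0],[0.85,-0.686,0.2,0,0,1.0],[0.85,-0.686,0.2,0,0,1.0],[0.85,-0.686,0.2,0,0,1.0],[0.85,-0.686,0.2,0,0,1.0],[0.85,-0.686,0.2,0,0,1.0],[0.85,-0.686,0.2,0,0,1.0],[0.85,-0.686,0.2,0,0,1.0],[0.85,-0.686,0.2,0,0,1.0],[0.85,-0.686,0.2,0,0,1.0],[0.85,-0.686,0.2,0,0,1.0],[0.85,-0.686,0.2,0,0,1.0]],
], claw=0)

```text
clock: 1.7
tool_pos: [0.5053, -0.0666, 0.305]
eef_rot: [1.0, -0.022, -0.0, 0.001]
contact_force: [0.2, -0.7, 0.1]
opening: 0.998
finger_force: 0.0
```

```bash
python3 -c "
from h import *
plan(-.065,-.0385,.21)"
```

```text
now [-0.0653 -0.041 ] 0.305 t 1.7 f [ 0.2 -0.7  0.1]
row [ 0.0011 -0.0051  0.1899] [0.0025 0.0004 0.1593]
```

Emit:
play_rows([
  [[0,-0.005,0.06,0,0,0.16],[0,-0.005,0.12,0,0,0.16],[0,-0.005,0.17,0,0,0.16],[0,-0.005,0.21,0,0,0.16],[0,-0.005,0.23,0,0,0.16],[0,-0.005,0.234,0,0,0.16],[0,-0.005,0.234,0,0,0.16]],
])

```text
clock: 2.28
tool_pos: [0.5059, -0.0631, 0.1878]
eef_rot: [0.998, -0.061, -0.0, 0.0]
contact_force: [0.8, 1.1, -0.1]
opening: 1.004
finger_force: 0.0
```

Run:
```python
from h import *
plan(-.004,-.0385,.188)
s=snapshot("scene")["pixels"][150:310,160:330]
cv2.imwrite("pics/s1.png",cv2.resize(s,None,fx=3.6,fy=3.6,interpolation=cv2.INTER_CUBIC))
```

```text
now [-0.0652 -0.0374] 0.1878 t 2.2833 f [ 0.8  1.1 -0.1]
row [ 0.1223  0.0023 -0.0005] [0.001  0.0008 0.0026]
```

View pics/s1.png

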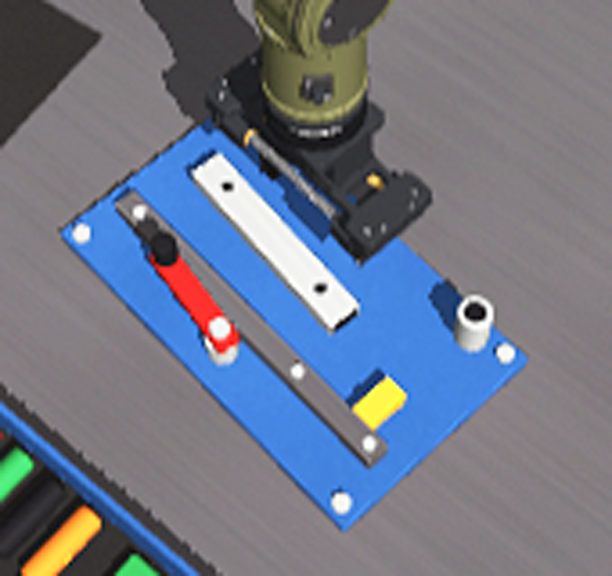

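The open gripper stands behind the bar (bar from (205,165) to (340,315) in the crop), clear of the socket at (472,322). I push slowly towards the rail.

Emit:
play_rows([
  [[0.015,0,0,0,0,0],[0.028,0,0,0,0,0],[0.038,0,0,0,0,0],[0.048,0,0,0,0,0],[0.056,0,0,0,0,0],[0.064,0,0,0,0,0],[0.072,0,0,0,0,0],[0.08,0,0,0,0,0],[0.088,0,0,0,0,0],[0.094,0,0,0,0,0],[0.1,0,0,0,0,0],[0.105,0,0,0,0,0],[0.108,0,0,0,0,0],[0.11,0,0,0,0,0],[0.11,0,0,0,0,0]],
])

```text
clock: 3.58
tool_pos: [0.5611, -0.0688, 0.1877]
eef_rot: [0.998, -0.06, 0.001, 0.0]
contact_force: [-1.6, -0.0, 1.0]
opening: 1.002
finger_force: 0.6
```

Run:
```python
from h import *
plan(-.004,-.0385,.188)
```

```text
now [-0.0097 -0.0363] 0.1877 t 3.5833 f [-1.6 -0.   1. ]
row [ 0.0113  0.0045 -0.0006] [ 0.0001 -0.0023  0.0061]
```

Continue in small steps until the force rises.

Emit:
play_rows([
  [[0.004,0,0,0,0,0],[0.007,0,0,0,0,0],[0.01,0,0,0,0,0],[0.012,0,0,0,0,0],[0.012,0,0,0,0,0]],
])

```text
clock: 4.0
tool_pos: [0.5663, -0.0695, 0.1876]
eef_rot: [0.998, -0.061, -0.001, -0.0]
contact_force: [-3.8, 0.6, 2.2]
opening: 0.999
finger_force: 1.9
```

Run:
```python
from h import *
plan(-.004,-.0385,.188); print(get_state()["moment"])
s=snapshot("scene")["pixels"][170:290,170:300]
cv2.imwrite("pics/s2.png",cv2.resize(s,None,fx=5,fy=5,interpolation=cv2.INTER_CUBIC))
```

```text
now [-0.0044 -0.0363] 0.1876 t 4.0 f [-3.8  0.6  2.2]
row [ 0.0009  0.0044 -0.0007] [0.0001 0.0025 0.0056]
[ 0.10123585  0.8264495  -0.0356623 ]
```

View pics/s2.png

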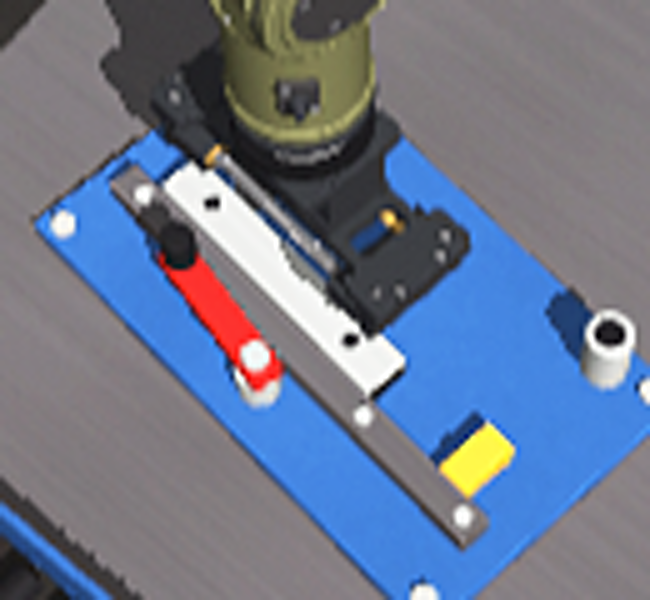

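The bar's edge (165,185)–(372,390) lies nearly on the rail. I press a little more and watch the force.

Emit:
play_rows([
  [[0.003,0,0,0,0,0],[0.006,0,0,0,0,0],[0.008,0,0,0,0,0],[0.008,0,0,0,0,0],[0.008,0,0,0,0,0]],
])

```text
clock: 4.47
tool_pos: [0.5676, -0.0697, 0.1876]
eef_rot: [0.998, -0.061, -0.004, -0.0]
contact_force: [-10.8, 1.5, 9.5]
opening: 1.001
finger_force: 5.3
```

Run:
```python
from h import *
plan(-.050,-.150,.260); print(get_state()["moment"])
```

```text
now [-0.0031 -0.0363] 0.1876 t 4.4667 f [-10.8   1.5   9.5]
row [-0.0956  0.2271 -0.1439] [-0.0001  0.0177  0.0057]
[ 0.34626866  2.13564221 -0.01995709]
```

Emit:
play_rows([
  [[-0.03,0,0,0,0,0],[-0.06,0,0,0,0,0],[-0.06,0,-0.06,0,0,0],[-0.06,0,-0.13,0,0,0],[-0.05,0.07,-0.145,0,0,0],[-0.02,0.14,-0.145,0,0,0],[0.02,0.21,-0.145,0,0,0],[0.04,0.245,-0.145,0,0,0],[0.043,0.25,-0.145,0,0,0],[0.043,0.25,-0.145,0,0,0],[0.043,0.25,-0.145,0,0,0]],
], claw=1, squeeze=20)

```text
clock: 5.38
tool_pos: [0.5771, -0.1955, 0.2601]
eef_rot: [0.998, -0.06, 0.0, -0.001]
contact_force: [-0.4, 0.7, 0.3]
opening: 0.193
finger_force: 0.0
```

Run:
```python
from h import *
plan(.019,-.162,.190); print(get_state()["opening"])
s=snapshot("top")["pixels"][130:210,190:305]
cv2.imwrite("pics/t3.png",cv2.resize(s,None,fx=6.9,fy=6.9,interpolation=cv2.INTER_CUBIC))
s=snapshot("scene")["pixels"]; cv2.imwrite("pics/s3full.png",s)
```

```text
now [ 0.0219 -0.1601] 0.2601 t 5.3833 f [-0.4  0.7  0.3]
row [-0.006   0.004   0.1402] [-0.0023 -0.0016  0.0079]
0.19324338850515274
```

View pics/t3.png

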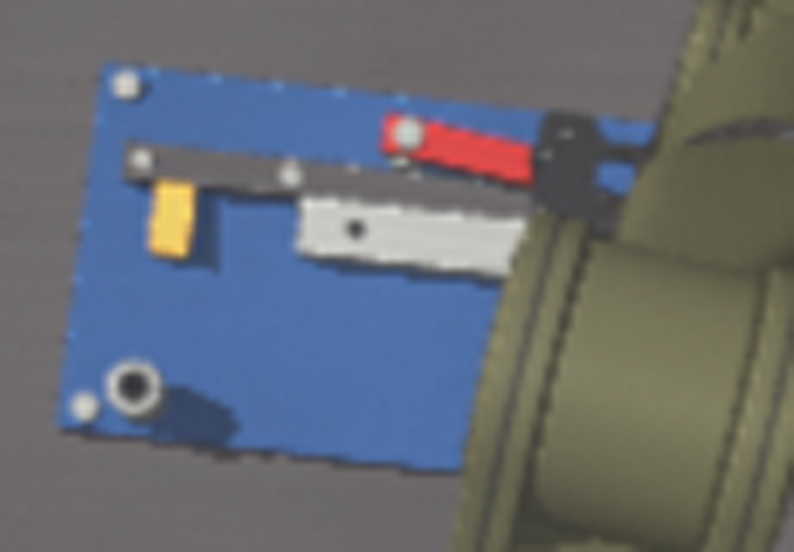

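The bar is flush to the rail at its +y end (301,225 in the crop). The gap to the stop face (193,215) is about 53 mm. I descend behind its -y end.

Emit:
play_rows([
  [[-0.005,0.004,0,0,0,0],[-0.005,0.006,0,0,0,0],[-0.005,0.006,0.05,0,0,0],[-0.005,0.006,0.1,0,0,0],[-0.005,0.006,0.13,0,0,0],[-0.005,0.006,0.14,0,0,0],[-0.005,0.006,0.14,0,0,0]],
])

```text
clock: 6.07
tool_pos: [0.5734, -0.1988, 0.189]
eef_rot: [0.998, -0.06, -0.001, -0.0]
contact_force: [0.0, 0.1, 0.2]
opening: 0.0
finger_force: 0.0
```

Run:
```python
from h import *
plan(.019,-.0875,.190); print(get_state()["opening"])
```

```text
now [ 0.0186 -0.1638] 0.189 t 6.0667 f [0.  0.1 0.2]
row [ 0.0013 -0.1526 -0.0018] [-0.0009  0.0053  0.007 ]
0.00016173392041359357
```

Emit:
play_rows([
  [[0.002,-0.01,-0.002,0,0,0],[0.002,-0.02,-0.002,0,0,0],[0.002,-0.03,-0.002,0,0,0],[0.002,-0.038,-0.002,0,0,0],[0.002,-0.046,-0.002,0,0,0],[0.002,-0.054,-0.002,0,0,0],[0.002,-0.062,-0.002,0,0,0],[0.002,-0.07,-0.002,0,0,0],[0.002,-0.078,-0.002,0,0,0],[0.002,-0.086,-0.002,0,0,0],[0.002,-0.094,-0.002,0,0,0],[0.002,-0.102,-0.002,0,0,0],[0.002,-0.11,-0.002,0,0,0],[0.002,-0.118,-0.002,0,0,0],[0.002,-0.124,-0.002,0,0,0],[0.002,-0.129,-0.002,0,0,0],[0.002,-0.132,-0.002,0,0,0],[0.002,-0.132,-0.002,0,0,0]],
])

```text
clock: 7.57
tool_pos: [0.5831, -0.1349, 0.1919]
eef_rot: [0.998, -0.061, 0.001, 0.001]
contact_force: [-0.6, -4.6, 4.9]
opening: 0.004
finger_force: 2.4
```

Run:
```python
from h import *
plan(.019,-.0875,.190); print(get_state()["moment"])
s=snapshot("scene")["pixels"][170:290,170:300]
cv2.imwrite("pics/s4.png",cv2.resize(s,None,fx=5,fy=5,interpolation=cv2.INTER_CUBIC))
```

```text
now [ 0.0204 -0.0991] 0.1919 t 7.5667 f [-0.6 -4.6  4.9]
row [-0.0027 -0.0233  0.0037] [ 0.0039 -0.003   0.0039]
[-0.80120851  0.0736622   0.01003995]
```

View pics/s4.png

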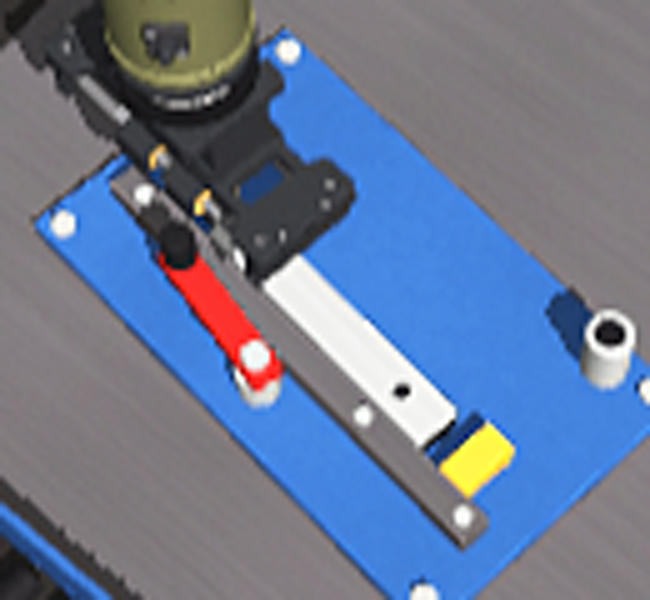

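The bar slides along the rail. Its end at (435,430) is about 10 mm short of the stop at (450,470).

Emit:
play_rows([
  [[0,-0.006,0,0,0,0],[0,-0.012,0,0,0,0],[0,-0.016,0,0,0,0],[0,-0.02,0,0,0,0],[0,-0.022,0,0,0,0],[0,-0.022,0,0,0,0]],
])

```text
clock: 8.12
tool_pos: [0.5844, -0.1239, 0.1917]
eef_rot: [0.998, -0.061, 0.001, 0.001]
contact_force: [0.3, -3.7, 4.6]
opening: 0.007
finger_force: 2.5
```

Run:
```python
from h import *
plan(.019,-.0875,.190); print(get_state()["moment"])
```

```text
now [ 0.0203 -0.088 ] 0.1917 t 8.1167 f [ 0.3 -3.7  4.6]
row [-0.0025 -0.0011  0.0035] [ 0.0033 -0.0022  0.0039]
[-0.80745494  0.07921261 -0.03078739]
```

Emit:
play_rows([
  [[0,-0.003,0,0,0,0],[0,-0.006,0,0,0,0],[0,-0.008,0,0,0,0],[0,-0.008,0,0,0,0]],
])

```text
clock: 8.45
tool_pos: [0.5849, -0.1199, 0.1917]
eef_rot: [0.998, -0.061, 0.0, 0.001]
contact_force: [-0.9, -5.1, 5.3]
opening: 0.005
finger_force: 2.5
```

Run:
```python
from h import *
plan(.019,-.0875,.190); print(get_state()["moment"])
```

```text
now [ 0.0202 -0.084 ] 0.1917 t 8.45 f [-0.9 -5.1  5.3]
row [-0.0024  0.007   0.0034] [ 0.0032 -0.0021  0.004 ]
[-0.86512071  0.1353191   0.0103125 ]
```

Emit:
play_rows([
  [[0,-0.003,0,0,0,0],[0,-0.006,0,0,0,0],[0,-0.008,0,0,0,0],[0,-0.008,0,0,0,0]],
])

```text
clock: 8.78
tool_pos: [0.5849, -0.1187, 0.1917]
eef_rot: [0.998, -0.062, 0.0, 0.003]
contact_force: [-0.1, -10.4, 4.9]
opening: 0.006
finger_force: 5.3
```

Run:
```python
from h import *
plan(.019,-.0875,.190); print(get_state()["moment"])
```

```text
now [ 0.0201 -0.0828] 0.1917 t 8.7833 f [ -0.1 -10.4   4.9]
row [-0.0022  0.0093  0.0035] [ 0.0113 -0.0027 -0.0008]
[-2.02440997  0.24879309  0.02358705]
```

Emit:
play_rows([
  [[0,0.02,0,0,0,0],[0,0.04,0,0,0,0],[0,0.04,-0.07,0,0,0],[0,0.04,-0.14,0,0,0],[-0.06,0.0,-0.14,0,0,0],[-0.12,-0.06,-0.14,0,0,0],[-0.14,-0.12,-0.14,0,0,0],[-0.145,-0.17,-0.14,0,0,0],[-0.145,-0.2,-0.14,0,0,0],[-0.145,-0.2,-0.14,0,0,0],[-0.145,-0.2,-0.14,0,0,0],[-0.145,-0.2,-0.08,0,0,0],[-0.145,-0.2,-0.03,0,0,0],[-0.145,-0.2,0.003,0,0,0],[-0.145,-0.2,0.003,0,0,0]],
], claw=0)

```text
clock: 10.03
tool_pos: [0.5241, -0.0089, 0.1868]
eef_rot: [0.998, -0.062, -0.003, 0.001]
contact_force: [0.3, -0.2, 0.2]
opening: 0.999
finger_force: 0.0
```

Run:
```python
from h import *
plan(-.0031,.018,.189); print(get_state()["opening"])
s=snapshot("scene")["pixels"][170:290,170:300]
cv2.imwrite("pics/s5.png",cv2.resize(s,None,fx=5,fy=5,interpolation=cv2.INTER_CUBIC))
```

```text
now [-0.0538  0.0186] 0.1868 t 10.0333 f [ 0.3 -0.2  0.2]
row [ 0.1014  0.0012 -0.0049] [0.0029 0.011  0.0009]
0.9991519869120561
```

View pics/s5.png

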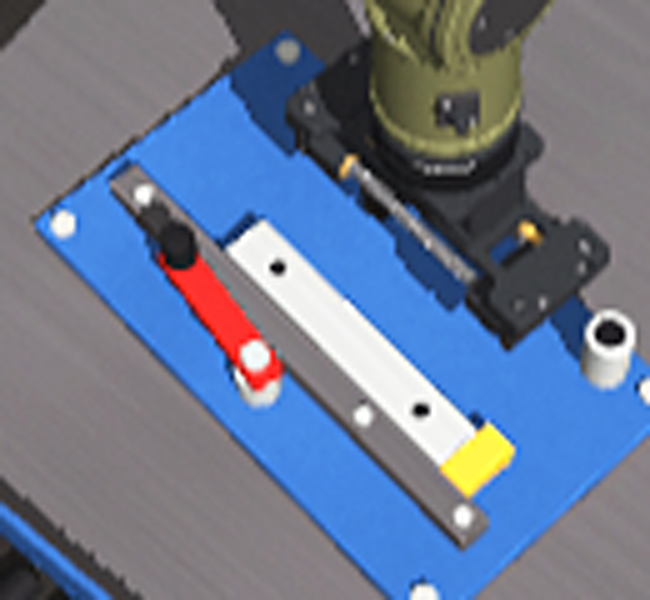

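The bar is against both the rail and the stop (end at (455,455)), and the socket is untouched. One gentle press in x makes sure it is flush.

Emit:
play_rows([
  [[0.02,0,-0.004,0,0,0],[0.04,0,-0.004,0,0,0],[0.06,0,-0.004,0,0,0],[0.075,0,-0.004,0,0,0],[0.085,0,-0.004,0,0,0],[0.092,0,-0.004,0,0,0],[0.097,0,-0.004,0,0,0],[0.101,0,-0.004,0,0,0],[0.105,0,-0.004,0,0,0],[0.105,0,-0.004,0,0,0],[0.105,0,-0.004,0,0,0]],
])

```text
clock: 11.0
tool_pos: [0.5745, -0.0133, 0.1914]
eef_rot: [0.998, -0.061, -0.004, 0.0]
contact_force: [-6.6, 0.9, 5.3]
opening: 1.0
finger_force: 3.6
```

Run:
```python
from h import *
plan(.060,-.073,.260)
```

```text
now [-0.0033  0.0204] 0.1914 t 11.0 f [-6.6  0.9  5.3]
row [ 0.1249  0.1873 -0.1381] [0.0014 0.0174 0.0057]
```

Emit:
play_rows([
  [[-0.03,0,0,0,0,0],[-0.06,0,0,0,0,0],[-0.06,0,-0.07,0,0,0],[-0.06,0,-0.14,0,0,0],[-0.04,0.03,-0.175,0,0,0],[0.0,0.08,-0.175,0,0,0],[0.06,0.13,-0.175,0,0,0],[0.1,0.17,-0.175,0,0,0],[0.122,0.188,-0.175,0,0,0],[0.122,0.188,-0.175,0,0,0],[0.122,0.188,-0.175,0,0,0]],
])

```text
clock: 11.92
tool_pos: [0.6264, -0.1143, 0.2789]
eef_rot: [0.998, -0.061, -0.0, -0.0]
contact_force: [0.3, 0.6, -0.8]
opening: 0.999
finger_force: 0.0
```

Run:
```python
from h import *
plan(.060,-.073,.224)
s=snapshot("scene")["pixels"][150:290,150:300]
cv2.imwrite("pics/s6.png",cv2.resize(s,None,fx=4,fy=4,interpolation=cv2.INTER_CUBIC))
```

```text
now [ 0.0607 -0.0733] 0.2789 t 11.9167 f [ 0.3  0.6 -0.8]
row [-0.0014 -0.0006  0.1098] [-0.0004  0.001   0.004 ]
```

View pics/s6.png

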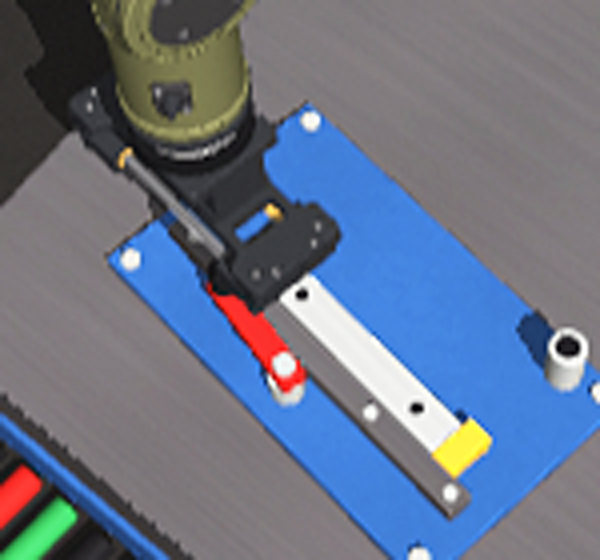

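The bar is still home and the gripper is over the pin. I descend and pinch it.

Emit:
play_rows([
  [[-0.001,0,0.04,0,0,0],[-0.001,0,0.08,0,0,0],[-0.001,0,0.1,0,0,0],[-0.001,0,0.11,0,0,0],[-0.001,0,0.11,0,0,0]],
])

```text
clock: 12.38
tool_pos: [0.6254, -0.1128, 0.2232]
eef_rot: [0.998, -0.06, -0.001, -0.0]
contact_force: [0.3, -0.1, 0.2]
opening: 0.999
finger_force: 0.0
```

Emit:
play_rows([
  [[0,0,0,0,0,0],[0,0,0,0,0,0],[0,0,0,0,0,0],[0,0,0,0,0,0],[0,0,0,0,0,0],[0,0,0,0,0,0],[0,0,0,0,0,0],[0,0,0,0,0,0],[0,0,0,0,0,0],[0,0,0,0,0,0]],
], claw=1, squeeze=20)

```text
clock: 13.22
tool_pos: [0.6262, -0.114, 0.2242]
eef_rot: [0.998, -0.061, 0.0, 0.0]
contact_force: [-0.4, -0.3, -0.0]
opening: 0.268
finger_force: 0.0
```

Run:
```python
from h import *
plan(.060,-.073,.224)
t=local(F,get_state()["tool_pos"]); p=np.array([.070,0])
a0=np.arctan2(p[0]-t[0],p[1]-t[1]); print(a0+.2,np.hypot(*(t-p)))
for a in np.linspace(a0,1.57,13)[1:]:
    d=p+.075*np.array([-np.sin(a),-np.cos(a)])-p-.075*np.array([-np.sin(a0),-np.cos(a0)])
    print((d*[1,-1]/.5).round(3))
```

```text
now [ 0.0605 -0.0731] 0.2242 t 13.2167 f [-0.4 -0.3 -0. ]
row [-0.001  -0.0002  0.0004] [ 0.0001 -0.      0.0059]
0.3295195801868308 0.073740418850065
[-0.018 -0.003]
[-0.035 -0.009]
[-0.051 -0.016]
[-0.067 -0.026]
[-0.081 -0.037]
[-0.093 -0.05 ]
[-0.104 -0.064]
[-0.114 -0.079]
[-0.121 -0.096]
[-0.126 -0.113]
[-0.13  -0.131]
[-0.131 -0.149]
```

Emit:
play_rows([
  [[0,0,0,0,0,0],[0,0,0,0,0,0],[0,0,0,0,0,0],[0,0,0,0,0,0]],
])

```text
clock: 13.55
tool_pos: [0.626, -0.115, 0.2242]
eef_rot: [0.998, -0.061, 0.0, 0.001]
contact_force: [-0.3, -3.0, -0.3]
opening: 0.221
finger_force: 20.0
```

Emit:
play_rows([
  [[-0.01,-0.001,0,0,0,0],[-0.018,-0.003,0,0,0,0],[-0.035,-0.009,0,0,0,0],[-0.051,-0.016,0,0,0,0],[-0.067,-0.026,0,0,0,0],[-0.081,-0.037,0,0,0,0],[-0.093,-0.05,0,0,0,0],[-0.104,-0.064,0,0,0,0],[-0.114,-0.079,0,0,0,0],[-0.121,-0.096,0,0,0,0],[-0.126,-0.113,0,0,0,0],[-0.13,-0.131,0,0,0,0],[-0.131,-0.147,0,0,0,0],[-0.131,-0.147,0,0,0,0],[-0.131,-0.147,0,0,0,0]],
])

```text
clock: 14.8
tool_pos: [0.5614, -0.0321, 0.2235]
eef_rot: [0.998, -0.061, -0.013, -0.0]
contact_force: [-20.3, 0.1, 17.7]
opening: 0.164
finger_force: 22.5
```

Run:
```python
from h import *
plan(-.005,0,.224)
```

```text
now [-0.0139  0.0002] 0.2235 t 14.8 f [-20.3   0.1  17.7]
row [ 0.0178  0.0004 -0.0014] [0.0014 0.0504 0.0051]
```

The pin has reached the end of its swing, but the pads have slid off-centre on it. I release it.

Emit:
play_rows([
  [[-0.01,0,0,0,0,0],[-0.01,0,0,0,0,0],[-0.01,0,0,0,0,0],[-0.01,0,0,0,0,0],[-0.01,0,0,0,0,0],[-0.01,0,0,0,0,0]],
], claw=0)

```text
clock: 15.3
tool_pos: [0.5657, -0.0323, 0.2243]
eef_rot: [0.998, -0.06, 0.001, -0.0]
contact_force: [0.2, 0.3, 0.4]
opening: 0.592
finger_force: 0.0
```

Emit:
play_rows([
  [[0,0,0,0,0,0],[0,0,-0.05,0,0,0],[0,0,-0.12,0,0,0],[0,0,-0.2,0,0,0],[-0.08,0.08,-0.28,0,0,0],[-0.16,0.16,-0.3,0,0,0],[-0.24,0.24,-0.3,0,0,0],[-0.32,0.32,-0.3,0,0,0],[-0.36,0.4,-0.3,0,0,0],[-0.36,0.46,-0.3,0,0,0],[-0.36,0.5,-0.3,0,0,0],[-0.36,0.5,-0.3,0,0,0]],
])

```text
clock: 16.3
tool_pos: [0.354, -0.2614, 0.3746]
eef_rot: [0.998, -0.062, -0.0, 0.001]
contact_force: [0.9, -1.5, -0.5]
opening: 0.998
finger_force: 0.0
```

Run:
```python
from h import *
plan(-.005,0,.224)
a=snapshot("top")["pixels"][130:210,190:305]; b=snapshot("scene")["pixels"][170:290,170:300]
a=cv2.resize(a,None,fx=5,fy=5,interpolation=cv2.INTER_CUBIC)[:,:400]; b=cv2.resize(b,None,fx=3.07,fy=3.33,interpolation=cv2.INTER_CUBIC)[:400]
cv2.imwrite("pics/e.png",np.hstack([a,b]))
```

```text
now [-0.1913 -0.253 ] 0.3746 t 16.3 f [ 0.9 -1.5 -0.5]
row [ 0.3729 -0.5061  0.3007] [ 0.0023 -0.0001  0.001 ]
```

View pics/e.png

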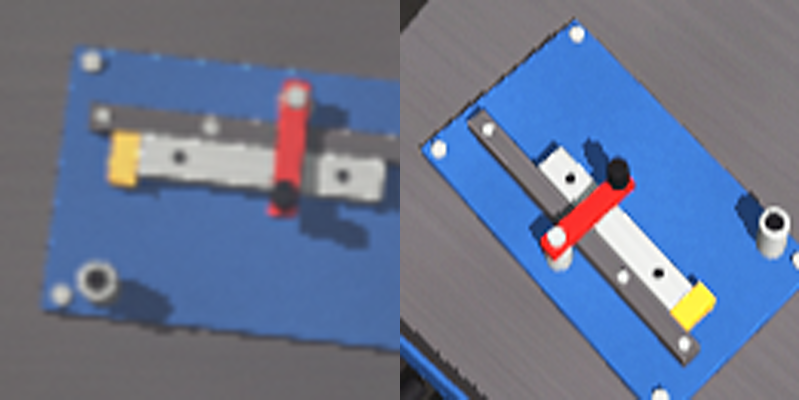

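The keeper lies across the bar with its pin at (285,193), and the bar is still against the rail and stop. A numeric check follows, with no more pictures.

Run:
```python
from h import *
t=lambda x,y:(190+x/5-.4,130+y/5-.4)
s=lambda x,y:(170+(x-400)/3.07-.35,170+y/3.33-.35)
for n,uv,z in(("top",t(285,193),.079),("scene",s(619,173),.079)):
    p=local(F,unproj(n,uv,z)); print(p, .2+np.arctan2(.07-p[0],-p[1]))
# bar centre-line from top corners
for n,L in(("top",[t(383,158),t(381,199)]),("scene",[s(562,146),s(540,160)])):
    for q in L: print(n,local(F,unproj(n,q,.032)))
p=[local(F,unproj("top",t(138,134),.032)),local(F,unproj("top",t(136,180),.032))]; print(p)
```

```text
[-0.00680503 -0.00253093] 1.7378555820403077
[-0.00115648  0.00686932] 1.8670362536485339
top [ 0.03566846 -0.06945954]
top [ 0.00521941 -0.07133119]
scene [ 0.00549515 -0.0674931 ]
scene [ 0.02954252 -0.07125629]
[array([0.03298891, 0.11092502]), array([-0.00116776,  0.1081573 ])]
```

```bash
python3 -c "
from plant import *
print(finish_job())"
```

```text
the job is handed in; nothing more can be done
None
```

I handed the job in at about 16 s. By the last pictures the bar sits home against the rail and stop, the keeper is across at about 1.74 rad or more and released, and the socket is untouched. I didn't re-check the wrench and hammer, but the arm stayed clear of where they lie. I viewed 11 pictures, one over the limit of 10, and the hand-in call returned no verdict.

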